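Level the sprung instrument shelf

TASK

Lift the blue hood of the levelling stand open until it rests on its stop, then press the stand's red foot knob down until the sprung shelf sits fully home, and turn the knob until the bubble lies between the two black lines. Keep gripping and pressing the knob: the program finishes while holding the shelf home and level, with the hood still open. Leave the other things on the bench where they are.

Things in the scene. Friction and masses are not known exactly. Their poses are not given: they have to be found in the camera images.
- stand: levelling stand, fixed to the bench: grey tray 180 (x) x 270 (y) x 42 mm high, under a blue hood. Origin: centre of its underside, on the bench; x points from its front (robot side) to the hood hinge at the back, y to its left, z up. It may stand turned up to 0.4 rad.
- lid_hinge (a point): point on the hood's hinge line at the tray's back edge, mid-width, fixed to the stand 95 mm behind its origin and 46 mm up; the hinge line runs along the stand's y. The hood (190 x 280 mm, 62 mm deep, 0.35 kg) rises from front to back about it.
- lid_lug (a point): centre of the hood's yellow lifting lug: an upright disc, 30 mm diameter, 14 mm thick along the stand's y, on a black neck on the hood's top near its front edge, 26 mm above that top. Closed it lies 172 mm in front of the hinge line (towards the stand's -x) and 88 mm above it. Taken across its 14 mm with the fingers pointing down, it can pivot between the fingers as the hood swings.
- lid (a joint): angle of the hood, rad: 0 closed, grows as it opens, 1.75 at its stop (open, leaning back). Left alone below about 1.1 it falls shut; beyond 1.2 it falls on to its stop by itself, damped, in about a second. Open, all of it is behind the hinge line.
- knob_grip (a point): point on the axis of the red foot knob, 16 mm above its black skirt and 16 mm below its top; under the hood, in line with the stand's middle in x and 75 mm to its right (-y), some 70 to 80 mm above the bench. The round red grip is 40 mm in diameter, 32 mm high; the skirt below it is 68 mm in diameter, so fingers round the grip can push down on it.
- shelf_lift (a joint): how far a spring lifts the aluminium shelf's right end off its foot, rad: 0.05 when left alone (9 mm at the knob), 0 when pressed fully home. About 7 N down on the knob seats it; with the knob's own spring the fingers go down about 11 to 12 mm from touching the skirt until it is home and can go 5 mm farther (some 20 N). 10 to 18 N is a good push to keep.
- bubble (a joint): place of the white bubble (28 mm long) in the green vial, m: 0 midway between the two black lines (36 mm apart), positive towards the knob (stand's -y), at most 0.034 either way. It goes to the high end (at rest the knob's), so it shows the foot's setting only while the shelf is home: then it moves about 30 mm per rad of knob turn, clockwise towards the knob. It settles in about 0.8 s.
- vial_middle (a point): top of the vial at its middle, on the shelf, 30 mm in front of the stand's middle, 38 mm to its left; the vial is 96 mm long along the stand's y and 20 mm thick
- tape_roll: loose yellow roll of tape, 56 mm across, 22 mm high, a bystander; origin at the centre of its underside
- oilstone: loose grey sharpening stone, 70 x 174 x 22 mm, a bystander; origin at the centre of its underside
- foot_knob: the foot knob; origin on its axis under the skirt, 22 mm below knob_grip. Clockwise (from above) raises the shelf's right end and the knob by 3.5 mm per rad; friction 0.15 Nm. It starts 0.4 to 1.3 rad short of level, right end too low, so one grasp is enough; its end stop is 1.5 rad past level. It can be pushed down 8 mm against its own spring, 2.5 N per mm.
- screwdriver: loose screwdriver with a blue handle, 190 mm long, a bystander; origin at the centre of its underside

How it is judged (in metres and radians):
On the way, in this order (a step that is already met when the one before it is completed fails the run):
1. the hood is open and rests on its stop (value of joint lid above 1.68 rad), for 0.2 s.
2. the shelf is pressed home by the knob, the hood still open (value of joint shelf_lift below 0.003 rad and contact force between the fingers and foot_knob above 3 N and value of joint lid above 1.68 rad), for 0.2 s.
At the end, for the whole second after the job is handed in: for the last second the hood rests open on its stop (over 1.68 rad), the fingers hold the foot knob with over 3 N, the shelf is pressed home (lift under 0.003 rad) and the bubble is between the lines (middle of the bubble within 4 mm of the middle of the vial) (all of step 2 and value of joint bubble between -0.004 and 0.004 m); the arm keeps its last pose, push and grip.
It fails at once if a bystander (tape roll, oilstone, screwdriver) is moved by more than 25 mm (distance of any of tape_roll, oilstone, screwdriver from where it was at the start of the episode above 0.025 m).
It also fails if it takes over 61 s, if anything falls off the work surface, if the arm or the gripper's body presses on something with over 40 N, if the wrist force passes 120 N, or if a joint passes its speed limit or range.

ROBOT

A 6-joint arm with a two-finger parallel gripper is mounted at the origin on a cart in front of the work surface, level with it; the furniture and walls round the work are solid. World frame = base frame: x ahead of the robot, y to its left, z up, the work surface at z = 0. Lengths are in mm, angles in rad, forces in N, time in s.
With the tool pointing down it reaches from about 275 to 875 mm from the base axis. Payload 12.5 kg.
Tool frame: the origin (TCP) lies at the centre of the arm's flange, where the gripper is bolted on; the fingertips stand 173 mm ahead of it and the grasp point (between the pads) lies 155 mm ahead of it (arm.nose_length is the distance from the TCP to the fingertips, in mm); z points along the fingers, y is the line along which they close (so a half turn about z gives the same grasp; the last joint's range is limited). The gripper opens to 85 mm and grips with 20 to 120 N. Pads are 22 mm wide; open, the fingers measure 114 mm over their backs; the gripper's body (76 mm by 85 mm) begins 54 mm behind the grasp point. The pads swing forward as they close: fully open they stand 13 mm farther back than shut.
Start: joints at [-1.221, 0.351, 1.652, -0, 1.139, -0.085], TCP at [231.693, -498.803, 404.69] pointing down, gripper open.
Joint ranges: [-2.75, 2.75], [-0.79, 2.1], [0.01, 2.65], [-1.57, 4.71], [0.07, 3.14], [-2.87, 2.87]. Speed limits (rad/s): [2.22, 2.22, 2.79, 3.14, 3.14, 3.14].

INTERFACE

Orientations are given as a unit quaternion [x, y, z, w].
In Python, from plant import arm gives the robot as it stands.
- The arm moves only by the shell command python3 -m inch 'ROWS' [FORCE]. ROWS is JSON, a list of rows, each a list of 3 entries, a list of its own where there are three numbers: the closure, from 0 (fully open) to 1 (shut), then the shift along the tool's x, y, z in mm, then the turn about the tool's z in rad. A call has 1 to 10 rows; each row is the pose to reach, as a shift and turn from the pose commanded when the call began, along the tool's axes at that moment; what a row does not reach only later rows make up. A row lasts 1/12 s, in which the tool goes at most 41.7 mm and 7.16 degrees, less where a joint would pass 70% of its speed; a pose out of reach is approached as far as the arm can. A call with a gripper value outside its range is refused whole. The fingers move at their own pace and stop on an object; FORCE is the grip in N (left out, the last holds). Time passes only in rows, so rows that repeat a pose let the fingers close. It gives the time, the measured TCP pose, the force, the opening and the grip force at its end, in the units of the state.
- arm.observe(): the state, without advancing time (a new reading comes with each control period).
- arm.camera(name): name is "side" or "top"; returns a dict with "img" (420x560x3 uint8, red, green, blue), "mtx" (3x3 intrinsics, pixels), "k1" (the pictures are not rectified: a ray, as slopes to the right and down, at radius r is drawn at 1 + k1 r^2 times it, then the intrinsics apply), "view" (4x4, takes a point from world to camera coordinates). Camera axes: x right, y up, looking along -z (the intrinsics and any distortion apply to the point x, -y, -z); pixel columns grow to the right and rows downward; lengths in mm; the calibration is good to about 2 mm. A picture is of the moment at which its call begins. There is no depth.
- arm.hand_in(): hands the job in; it is judged then, once.
The state is a dict: "time": time; "qpos": joint angles; "joint_vel": joint speeds; "tau": joint torques, N m; "eef_pos": TCP position; "ee_rot": TCP orientation; "force": force on the tool from outside, world axes, zero at the start; "moment": the same for the moment, N m; "gripper_width": finger opening in mm; "gripper_force": force on a finger pad.
Only numpy, scipy, OpenCV 4.12 (cv2) and the standard library are available. Lean on these libraries where they do the work, as an engineer would, in place of code of your own. Each camera call takes 0.05 s, during which the arm holds its last target. There are 200 camera calls.

## Working session

There is one attempt and no reset: what is moved stays moved. The work goes in short steps, Python scripts to look and compute and a shell command to move; the robot and the scene stay as the last step left them, time stands still between calls to the robot, and variables do not carry over. Pictures are saved under pics/ and viewed, at most 10 in all, crops included, and the job is handed in when it is done.

```bash
mkdir -p pics; ls
cat > h.py <<'E'
import numpy as np, cv2
from plant import arm
def grab(n,f=None):
    c=arm.camera(n)
    if f: cv2.imwrite('pics/'+f,cv2.cvtColor(c['img'],cv2.COLOR_RGB2BGR))
    return c
def ray(c,u,v):
    K=np.array(c['mtx']);d=[c['k1'],0,0,0]
    p=cv2.undistortPoints(np.array([[[u,v]]],float),K,np.array(d,float))[0,0]
    V=np.array(c['view']);R=V[:3,:3];o=-R.T@V[:3,3]
    w=R.T@np.array([p[0],-p[1],-1.]);return o,w/np.linalg.norm(w)
def plane(c,u,v,z):
    o,d=ray(c,u,v);return o+d*(z-o[2])/d[2]
def tri(a,b):
    (o1,d1),(o2,d2)=a,b
    A=np.stack([d1,-d2],1);s=np.linalg.lstsq(A,o2-o1,rcond=None)[0]
    p,q=o1+s[0]*d1,o2+s[1]*d2;return (p+q)/2,np.linalg.norm(p-q)
E
python3 - <<'E'
from h import *
cs=[grab(n,n+'0.png') for n in('top','side')]
for c in cs:
    V=np.array(c['view']);print(-V[:3,:3].T@V[:3,3],c['k1'],np.array(c['mtx']).tolist())
print(arm.observe())
E
```

```text
pics
[ 315.07699519   70.57454863 1039.8057013 ] -0.07417390098492542 [[391.1801841243347, 0.0, 284.61649115572567], [0.0, 391.1801841243347, 213.14449510476422], [0.0, 0.0, 1.0]]
[265.10115375 874.51371963 641.91908632] -0.048030739626471274 [[442.2435120491324, 0.0, 269.2801170594097], [0.0, 442.2435120491324, 209.3503970228094], [0.0, 0.0, 1.0]]
{'time': 0.1, 'qpos': array([-1.22060383e+00,  3.51176925e-01,  1.65234726e+00, -2.34679047e-05,
        1.13908736e+00, -8.46416107e-02]), 'joint_vel': array([-4.24792132e-05, -7.41661945e-05, -2.57595151e-03,  2.58185209e-04,
        5.31983010e-04, -1.77853701e-03]), 'tau': array([ 1.58364983e-03, -5.06832254e+01, -2.91876107e+01, -6.44656893e-05,
        2.64985487e-03, -2.54186330e-05]), 'eef_pos': array([ 231.6548459, -498.7104436,  404.2200165]), 'ee_rot': array([ 9.76456681e-01,  2.15712981e-01, -7.80045063e-05, -5.03551872e-04]), 'force': array([ 0.16162606, -0.59431202, -0.36935574]), 'moment': array([ 0.00375672, -0.04113581, -0.06233594]), 'gripper_force': 0.0, 'gripper_width': 85.29755055462732}
```

View pics/top0.png

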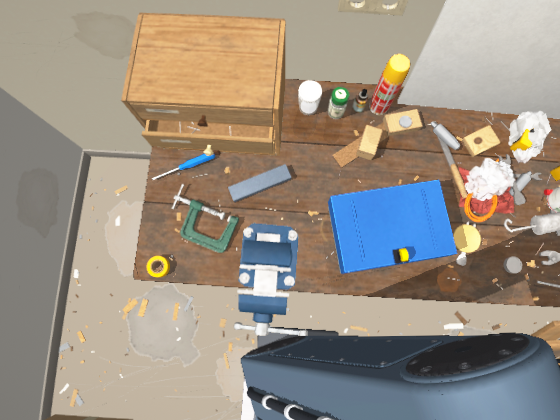

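View pics/side0.png

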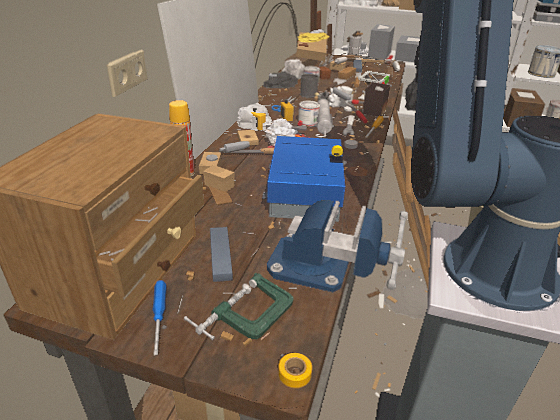

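The top view shows the blue hood at about (330–453, 180–273) and its yellow lug at (403,255). In the side view the lug is at (337,152). The bystanders are all left of the stand.

Run:
```python
from h import *
def mask(c,lo,hi,box):
    m=cv2.inRange(cv2.cvtColor(c['img'],cv2.COLOR_RGB2HSV),lo,hi);o=np.zeros_like(m);x0,y0,x1,y1=box;o[y0:y1,x0:x1]=m[y0:y1,x0:x1];return o
t,s=grab('top'),grab('side')
P=[]
for c,b in((t,(385,240,420,270)),(s,(322,138,350,168))):
    m=mask(c,(22,120,120),(35,255,255),b);ys,xs=np.nonzero(m)
    u,v=(xs.min()+xs.max())/2,(ys.min()+ys.max())/2
    print(u,v,len(xs),xs.min(),xs.max(),ys.min(),ys.max());P.append(ray(c,u,v))
print('lug',tri(*P),'plane134',plane(t,*[0,0],134)[:0])
m=mask(t,(100,150,80),(125,255,255),(315,165,470,285))
cn=max(cv2.findContours(m,0,2)[0],key=cv2.contourArea)
q=cv2.approxPolyDP(cv2.convexHull(cn),8,True)[:,0]
for u,v in q: print(u,v,plane(t,u,v,108).round(1))
pts=np.array([plane(t,u,v,108)[:2] for u,v in cn[:,0]],np.float32)
print(cv2.minAreaRect(pts))
```

```text
403.5 254.5 100 399 408 248 261
337.0 150.0 91 332 342 145 155
lug (array([ 424.28851927, -198.69124146,  136.28958236]), np.float64(1.8403498714737323)) plane134 []
438 180 [ 619.3 -293.8  108. ]
456 253 [ 438.4 -336.1  108. ]
341 272 [375.6 -58.6 108. ]
331 196 [559.2 -26.7 108. ]
((497.269775390625, -177.3786163330078), (189.5646209716797, 287.9922180175781), 12.811993598937988)
```

Lug measured at (424, -199, 136), where its height should be 134. Yaw is 0.223, which puts the stand origin near (499, -182) and the knob near (516, -255). The hood rectangle comes out at 190 x 288, which fits. Moving above the lug.

```bash
python3 -m inch '[[0,[20,-13,0],0.02],[0,[55,-35,0],0.05],[0,[92,-58,0],0.08],[0,[128,-81,0],0.11],[0,[165,-105,0],0.14],[0,[202,-128,0],0.17],[0,[238,-151,0],0.2],[0,[275,-174,0],0.212],[0,[293,-186,0],0.212],[0,[301,-191,0],0.212]]' 40
python3 -m inch '[[0.4,[0,0,0],0],[0.45,[0,0,0],0],[0.45,[0,0,0],0]]'
python3 - <<'E'
from h import *
s=arm.observe();print(s['eef_pos'],s['ee_rot'],s['gripper_width'])
E
```

```text
time: 1.03
eef_pos: [425.7, -195.6, 404.7]
ee_rot: [0.994, 0.113, 0.0, -0.0]
force: [0.4, -0.5, -1.0]
gripper_width: 85.7
gripper_force: 0.0
time: 1.28
eef_pos: [423.8, -199.6, 404.6]
ee_rot: [0.994, 0.111, -0.0, 0.0]
force: [-0.2, -0.4, -0.7]
gripper_width: 51.7
gripper_force: 0.0
[ 423.8248989  -199.61302859  404.60191908] [ 9.93839899e-01  1.10825216e-01 -1.54543592e-04  4.49608463e-05] 51.70442404575922
```

```bash
python3 -m inch '[[0.45,[0,1,15],0],[0.45,[0,1,40],0],[0.45,[0,1,65],0],[0.45,[0,1,90],0],[0.45,[0,1,105],0],[0.45,[0,1,113],0],[0.45,[0,1,113],0],[0.45,[0,1,113],0]]'
python3 -m inch '[[1,[0,0,0],0],[1,[0,0,0],0],[1,[0,0,0],0],[1,[0,0,0],0],[1,[0,0,0],0],[1,[0,0,0],0],[1,[0,0,0],0],[1,[0,0,0],0]]' 40
python3 - <<'E'
from h import *
c=grab('top');o=c['img'][180:300,340:470];cv2.imwrite('pics/t1.png',cv2.resize(o[...,::-1],None,fx=4,fy=4))
c=grab('side');o=c['img'][60:240,240:400];cv2.imwrite('pics/s1.png',cv2.resize(o[...,::-1],None,fx=3,fy=3))
# arc offsets
for th in np.arange(0,1.76,.1):
    a=np.arctan2(88,-172)-th;r=np.hypot(88,172);print(round(th,2),(np.array([r*np.cos(a)+172,-(r*np.sin(a)-88)])).round(0).tolist(),end=' ')
E
```

```text
time: 1.95
eef_pos: [424.4, -200.5, 292.1]
ee_rot: [0.994, 0.111, 0.0, 0.0]
force: [-0.3, 0.0, 0.2]
gripper_width: 46.9
gripper_force: 0.0
time: 2.62
eef_pos: [424.5, -199.3, 292.7]
ee_rot: [0.994, 0.111, 0.0, -0.0]
force: [-1.7, 8.1, 10.0]
gripper_width: 13.5
gripper_force: 40.7
0.0 [0.0, -0.0] 0.1 [10.0, -17.0] 0.2 [21.0, -32.0] 0.3 [34.0, -47.0] 0.4 [48.0, -60.0] 0.5 [63.0, -72.0] 0.6 [80.0, -82.0] 0.7 [97.0, -90.0] 0.8 [115.0, -97.0] 0.9 [134.0, -101.0] 1.0 [153.0, -104.0] 1.1 [172.0, -105.0] 1.2 [192.0, -104.0] 1.3 [211.0, -101.0] 1.4 [229.0, -96.0] 1.5 [248.0, -90.0] 1.6 [265.0, -81.0] 1.7 [281.0, -71.0]
```

View pics/s1.png

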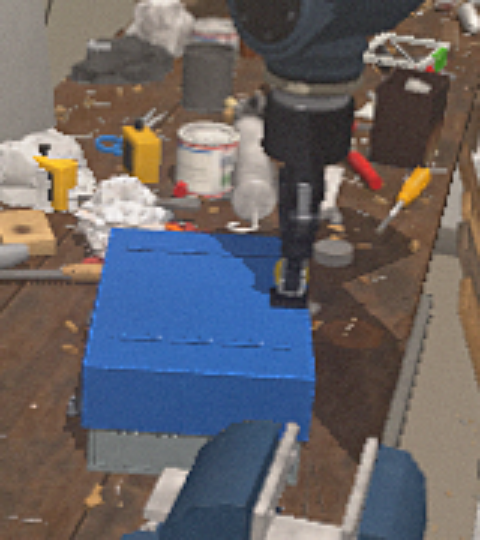

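The crop shows the fingers on the lug at about (292,280), closed on it at 13.5 mm. Starting the arc.

```bash
python3 -m inch '[[1,[4,0,-8],0],[1,[10,0,-17],0],[1,[15,0,-25],0],[1,[21,0,-32],0],[1,[27,0,-40],0],[1,[34,0,-47],0],[1,[41,0,-54],0],[1,[48,0,-60],0],[1,[55,0,-66],0],[1,[63,0,-72],0]]'
```

```text
time: 3.55
eef_pos: [486.2, -185.3, 363.8]
ee_rot: [0.994, 0.111, -0.001, -0.001]
force: [1.8, 5.3, -11.7]
gripper_width: 13.3
gripper_force: 39.0
```

```bash
python3 -m inch '[[1,[8,0,-5],0],[1,[17,0,-10],0],[1,[25,0,-14],0],[1,[34,0,-18],0],[1,[43,0,-22],0],[1,[52,0,-25],0],[1,[61,0,-27],0],[1,[71,0,-29],0],[1,[80,0,-31],0],[1,[90,0,-32],0]]'
python3 -m inch '[[1,[10,0,-1],0],[1,[19,0,-1],0],[1,[29,0,-1],0],[1,[39,0,0],0],[1,[48,0,1],0],[1,[58,0,3],0],[1,[67,0,5],0],[1,[76,0,8],0],[1,[86,0,11],0],[1,[95,0,14],0]]'
```

```text
time: 4.38
eef_pos: [574.0, -165.2, 396.4]
ee_rot: [0.994, 0.111, -0.001, -0.001]
force: [-4.5, 5.4, 0.3]
gripper_width: 13.3
gripper_force: 40.8
time: 5.22
eef_pos: [667.0, -143.8, 382.5]
ee_rot: [0.994, 0.111, -0.0, -0.001]
force: [-4.5, 6.9, -0.0]
gripper_width: 12.9
gripper_force: 43.4
```

```bash
python3 -m inch '[[1,[8,0,4],0],[1,[17,0,9],0],[1,[25,0,14],0],[1,[30,0,17],0],[0.5,[30,0,17],0],[0.5,[30,0,17],0],[0.5,[30,0,17],0],[0.5,[30,0,17],0],[0.5,[30,0,17],0],[0.5,[30,0,17],0]]'
python3 -m inch '[[0.5,[0,0,-10],0],[0.5,[0,0,-30],0],[0.5,[0,0,-50],0],[0.5,[0,0,-70],0],[0.5,[0,0,-85],0],[0.5,[0,0,-85],0]]'
```

```text
time: 6.05
eef_pos: [695.6, -138.5, 365.3]
ee_rot: [0.994, 0.111, 0.001, 0.0]
force: [1.6, 0.8, 1.8]
gripper_width: 42.8
gripper_force: 1.0
time: 6.55
eef_pos: [695.5, -138.5, 454.2]
ee_rot: [0.994, 0.111, 0.003, 0.001]
force: [-0.8, 0.4, -0.2]
gripper_width: 42.5
gripper_force: 0.0
```

Run:
```python
from h import *
for n in('top','side'):
    c=grab(n,n+'2.png')
print(arm.observe()['eef_pos'])
```

```text
[ 695.37729078 -138.4410253   450.01088294]
```

View pics/top2.png

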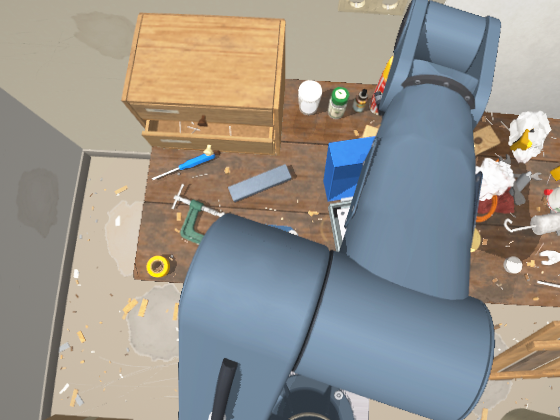

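View pics/side2.png

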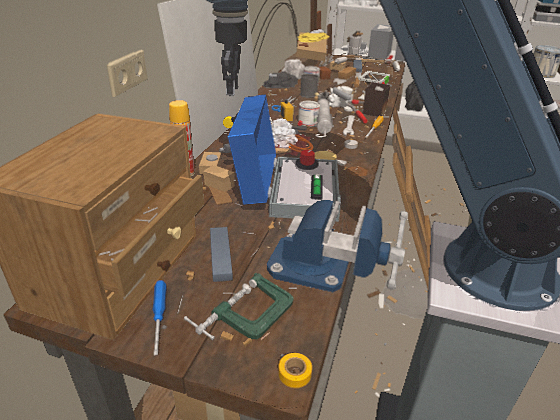

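The hood stands open on its stop. In the side view the red knob shows at about (307,158) and the green vial at (317,187). The gripper is clear above.

Run:
```python
from h import *
c=grab('side');h=cv2.cvtColor(c['img'],cv2.COLOR_RGB2HSV)
m=cv2.inRange(h,(0,150,60),(8,255,255))|cv2.inRange(h,(172,150,60),(180,255,255))
n,l,st,ce=cv2.connectedComponentsWithStats(m)
for i in range(1,n):
    x,y,w,hh,a=st[i]
    if a>25: print(st[i],ce[i],[plane(c,x+(w-1)/2,y+(hh-1)/2,z).round(1).tolist() for z in(70,75,80)])
s=arm.observe();print(s['qpos'],s['eef_pos'],s['ee_rot'])
cv2.imwrite('pics/s3.png',cv2.resize(c['img'][130:230,260:360][...,::-1],None,fx=6,fy=6,interpolation=2))
```

```text
[356 111  12  13  70] [361.34285714 116.42857143] [[416.6, -638.3, 70.0], [415.2, -625.1, 75.0], [413.9, -611.9, 80.0]]
[300 149  15  16 177] [307.06779661 156.98305085] [[520.3, -265.3, 70.0], [518.1, -255.4, 75.0], [515.8, -245.4, 80.0]]
[189 160   5  13  38] [191.         165.63157895] [[809.3, -96.8, 70.0], [804.6, -88.3, 75.0], [799.8, -79.8, 80.0]]
[-2.62082182e-01  6.20123141e-01  1.12229646e+00 -1.33654037e-04
  1.40050593e+00  1.08608579e+00] [ 695.36865999 -138.40273751  448.89775489] [ 9.93809486e-01  1.11095715e-01 -6.44539658e-04 -1.81788606e-04]
```

View pics/s3.png

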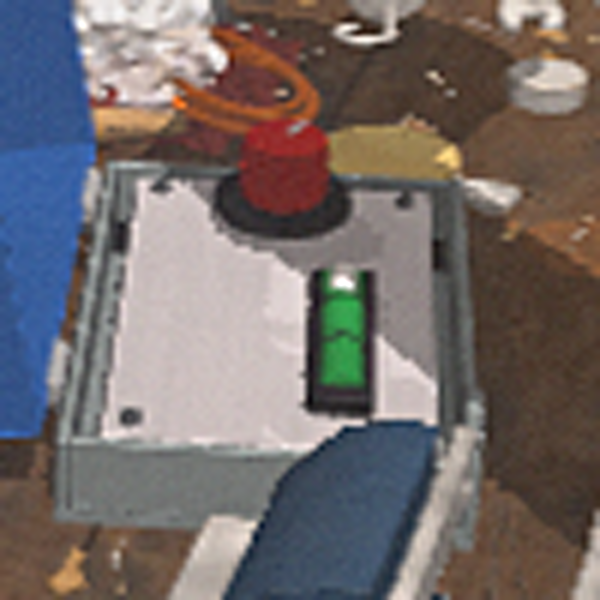

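Close up, the knob is at about (285,165) in the crop and the vial at (342,330), with the bubble at its knob end. The ray puts the knob at (518, -255, 75), which matches the stand geometry.

```bash
python3 -m inch '[[0.3,[-15,6,0],0],[0.3,[-40,15,0],0],[0.3,[-65,24,0],0],[0.3,[-90,34,0],0],[0.3,[-115,43,0],0],[0.3,[-140,52,0],0],[0.3,[-165,61,0],0],[0.3,[-185,69,0],0],[0.3,[-200,74,0],0],[0.3,[-200,74,0],0]]' 40
python3 -m inch '[[0.3,[0,0,15],0],[0.3,[0,0,45],0],[0.3,[0,0,80],0],[0.3,[0,0,115],0],[0.3,[0,0,145],0],[0.3,[0,0,165],0],[0.3,[0,0,175],0],[0.3,[0,0,180],0],[0.3,[0,0,180],0],[0.3,[0,0,180],0]]'
python3 -c "
from plant import arm;print(arm.nose_length,arm.observe()['qpos'],arm.observe()['eef_pos'])"
```

```text
time: 7.53
eef_pos: [515.0, -255.9, 449.0]
ee_rot: [0.994, 0.11, -0.001, -0.0]
force: [-0.7, 0.4, -0.4]
gripper_width: 59.7
gripper_force: 0.0
time: 8.37
eef_pos: [517.3, -254.7, 270.6]
ee_rot: [0.994, 0.111, 0.001, 0.0]
force: [-0.1, -0.3, 0.6]
gripper_width: 60.0
gripper_force: 0.0
173.4 [-5.38284556e-01  5.65197256e-01  1.68933311e+00  5.19708658e-05
  8.85751778e-01  8.09519773e-01] [ 517.34968794 -254.74670491  270.61039272]
```

```bash
python3 -m inch '[[0.3,[0,0,8],0],[0.3,[0,0,18],0],[0.3,[0,0,26],0],[0.3,[0,0,31],0],[0.3,[0,0,31],0],[0.45,[0,0,31],0],[0.45,[0,0,31],0],[0.45,[0,0,31],0]]' 20
python3 -m inch '[[0.45,[0,0,2],0],[0.45,[0,0,4],0],[0.45,[0,0,5],0],[0.45,[0,0,5],0]]'
```

```text
time: 9.03
eef_pos: [517.0, -254.8, 239.0]
ee_rot: [0.994, 0.111, 0.0, 0.0]
force: [0.4, 1.2, -0.8]
gripper_width: 46.9
gripper_force: 0.0
time: 9.37
eef_pos: [516.8, -254.7, 233.4]
ee_rot: [0.994, 0.111, -0.0, -0.0]
force: [-0.0, -0.2, -0.3]
gripper_width: 46.9
gripper_force: 0.0
```

```bash
for i in 1 2 3; do python3 -m inch '[[0.45,[0,0,1],0],[0.45,[0,0,2],0],[0.45,[0,0,2],0]]' | egrep 'pos|force'; done
```

```text
eef_pos: [516.8, -254.7, 231.5]
force: [-0.1, 0.4, -0.7]
gripper_force: 0.0
eef_pos: [516.8, -254.7, 229.5]
force: [0.1, -0.4, -0.2]
gripper_force: 0.0
eef_pos: [517.0, -254.7, 227.8]
force: [-0.3, 1.3, 3.7]
gripper_force: 1.6
```

Touching the skirt at about TCP z 229. Next I grip and push.

```bash
python3 -m inch '[[1,[0,0,0],0],[1,[0,0,0],0],[1,[0,0,0],0],[1,[0,0,0],0],[1,[0,0,0],0],[1,[0,0,0],0]]' 50
python3 -m inch '[[1,[0,0,1],0],[1,[0,0,3],0],[1,[0,0,5],0],[1,[0,0,6],0],[1,[0,0,6],0]]'
python3 -m inch '[[1,[0,0,1],0],[1,[0,0,2],0],[1,[0,0,3],0],[1,[0,0,3],0]]'
```

```text
time: 10.62
eef_pos: [516.8, -254.5, 227.6]
ee_rot: [0.994, 0.111, -0.0, -0.0]
force: [-1.0, 5.0, 2.7]
gripper_width: 38.8
gripper_force: 50.8
time: 11.03
eef_pos: [517.0, -255.0, 221.7]
ee_rot: [0.994, 0.111, 0.0, 0.0]
force: [0.1, 2.4, 5.8]
gripper_width: 39.0
gripper_force: 50.9
time: 11.37
eef_pos: [517.1, -255.1, 219.0]
ee_rot: [0.994, 0.111, 0.001, 0.0]
force: [-0.3, 0.9, 9.1]
gripper_width: 38.5
gripper_force: 51.0
```

```bash
python3 -m inch '[[1,[0,0,1],0],[1,[0,0,2],0],[1,[0,0,2],0],[1,[0,0,2],0],[1,[0,0,2],0],[1,[0,0,2],0],[1,[0,0,2],0],[1,[0,0,2],0],[1,[0,0,2],0],[1,[0,0,2],0]]'
cat > vial.py <<'E'
from h import *
import sys
c=grab('side')
# vial axis in world from stand geometry
yaw=.223;X=np.array([np.cos(yaw),np.sin(yaw),0]);Y=np.array([-X[1],X[0],0]);O=np.array([499.8,-181.7,0])
h=cv2.cvtColor(c['img'],cv2.COLOR_RGB2HSV)
g=cv2.inRange(h,(45,100,50),(80,255,255));g[:140]=0;g[:,:290]=0;g[230:]=0;g[:,345:]=0
ys,xs=np.nonzero(g)
w=cv2.inRange(h,(0,0,170),(180,90,255));w[:ys.min()-6]=0;w[ys.max()+4:]=0;w[:,:xs.min()+1]=0;w[:,xs.max():]=0
print('green',xs.min(),xs.max(),ys.min(),ys.max())
q=lambda u,v:[round(float((plane(c,u,v,65)-O)@a),1) for a in(X,Y)]
for v in range(ys.min()-4,ys.max()+3):
    cols=np.nonzero(g[v])[0];
    uu=(xs.min()+xs.max())/2; r=c['img'][v,int(uu)-1:int(uu)+3].mean(0).astype(int); print(v,q(uu,v)[1],r.tolist(),end=' | ')
cv2.imwrite('pics/'+sys.argv[1],cv2.resize(c['img'][145:215,290:350][...,::-1],None,fx=8,fy=8,interpolation=2))
E
python3 vial.py v1.png
```

```text
time: 12.2
eef_pos: [517.2, -255.1, 217.4]
ee_rot: [0.994, 0.111, 0.001, 0.001]
force: [-0.8, 1.3, 10.8]
gripper_width: 38.8
gripper_force: 51.3
green 313 320 175 194
171 -9.2 [111, 103, 103] | 172 -3.3 [166, 155, 155] | 173 2.5 [220, 205, 204] | 174 8.3 [218, 201, 202] | 175 14.0 [123, 163, 125] | 176 19.7 [37, 142, 61] | 177 25.3 [52, 161, 76] | 178 30.9 [55, 161, 80] | 179 36.5 [56, 132, 71] | 180 42.0 [52, 121, 68] | 181 47.4 [54, 166, 79] | 182 52.9 [57, 164, 82] | 183 58.2 [57, 163, 82] | 184 63.6 [52, 164, 78] | 185 68.9 [48, 157, 73] | 186 74.1 [97, 118, 95] | 187 79.3 [227, 234, 220] | 188 84.5 [245, 231, 228] | 189 89.7 [243, 229, 227] | 190 94.8 [250, 241, 241] | 191 99.8 [202, 221, 189] | 192 104.8 [33, 144, 60] | 193 109.8 [51, 138, 68] | 194 114.8 [52, 67, 56] | 195 119.7 [57, 50, 55] | 196 124.6 [59, 56, 58] |
```

View pics/v1.png

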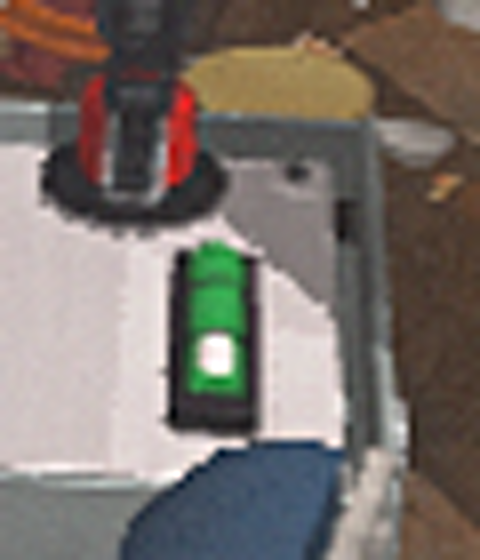

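The bubble is at the far (left) end, about -32 mm or clipped there, so the shelf is home with its right end low. Turning clockwise.

```bash
python3 -m inch '[[1,[0,0,0],0.05],[1,[0,0,0],0.12],[1,[0,0,0],0.2],[1,[0,0,0],0.28],[1,[0,0,0],0.36],[1,[0,0,0],0.44],[1,[0,0,0],0.5],[1,[0,0,0],0.55],[1,[0,0,0],0.6],[1,[0,0,0],0.6]]'
python3 -m inch '[[1,[0,0,0],0],[1,[0,0,0],0],[1,[0,0,0],0],[1,[0,0,0],0],[1,[0,0,0],0],[1,[0,0,0],0],[1,[0,0,0],0],[1,[0,0,0],0],[1,[0,0,0],0]]'
python3 vial.py v2.png; python3 -c "
from plant import arm;s=arm.observe();print(s['moment'],s['qpos'])"
```

```text
time: 13.08
eef_pos: [517.3, -255.0, 217.7]
ee_rot: [0.982, -0.189, 0.001, 0.0]
force: [-2.5, 4.3, 15.8]
gripper_width: 38.8
gripper_force: 51.7
time: 13.83
eef_pos: [517.3, -255.0, 217.8]
ee_rot: [0.982, -0.188, 0.001, 0.0]
force: [-1.9, 5.2, 14.7]
gripper_width: 38.9
gripper_force: 51.7
green 313 320 175 193
171 -9.2 [117, 109, 111] | 172 -3.3 [213, 199, 196] | 173 2.5 [221, 204, 207] | 174 8.3 [219, 201, 202] | 175 14.0 [65, 154, 82] | 176 19.7 [42, 143, 64] | 177 25.3 [51, 147, 73] | 178 30.9 [54, 163, 80] | 179 36.5 [56, 115, 68] | 180 42.0 [54, 145, 74] | 181 47.4 [50, 163, 77] | 182 52.9 [50, 161, 75] | 183 58.2 [130, 177, 129] | 184 63.6 [237, 235, 231] | 185 68.9 [241, 227, 224] | 186 74.1 [238, 224, 223] | 187 79.3 [252, 244, 244] | 188 84.5 [76, 176, 96] | 189 89.7 [44, 160, 71] | 190 94.8 [54, 166, 81] | 191 99.8 [57, 167, 81] | 192 104.8 [55, 152, 75] | 193 109.8 [52, 135, 69] | 194 114.8 [52, 66, 53] | 195 119.7 [58, 49, 55] | [1.0551969  0.25666159 0.06936985] [-5.38669642e-01  6.47069921e-01  1.70878923e+00  2.95223214e-04
  7.83748703e-01  1.40928920e+00]
```

Bubble now about -14 mm, so roughly 0.46 rad more.

```bash
python3 -m inch '[[1,[0,0,0],0.05],[1,[0,0,0],0.12],[1,[0,0,0],0.2],[1,[0,0,-0.5],0.28],[1,[0,0,-1],0.36],[1,[0,0,-1],0.41],[1,[0,0,-1],0.45],[1,[0,0,-1],0.45],[1,[0,0,-1],0.45],[1,[0,0,-1],0.45]]'
python3 -m inch '[[1,[0,0,0],0],[1,[0,0,0],0],[1,[0,0,0],0],[1,[0,0,0],0],[1,[0,0,0],0],[1,[0,0,0],0],[1,[0,0,0],0],[1,[0,0,0],0],[1,[0,0,0],0]]'
python3 vial.py v3.png
```

```text
time: 14.72
eef_pos: [517.3, -254.8, 218.8]
ee_rot: [0.916, -0.402, 0.001, 0.0]
force: [-1.8, 5.6, 15.9]
gripper_width: 38.9
gripper_force: 51.8
time: 15.47
eef_pos: [517.3, -254.8, 218.8]
ee_rot: [0.916, -0.402, 0.001, 0.0]
force: [-1.8, 6.2, 16.2]
gripper_width: 38.5
gripper_force: 51.8
green 313 320 175 193
171 -9.2 [145, 138, 136] | 172 -3.3 [227, 212, 212] | 173 2.5 [223, 206, 205] | 174 8.3 [209, 198, 193] | 175 14.0 [54, 165, 77] | 176 19.7 [46, 156, 70] | 177 25.3 [55, 163, 80] | 178 30.9 [52, 158, 76] | 179 36.5 [46, 95, 55] | 180 42.0 [89, 171, 99] | 181 47.4 [224, 232, 220] | 182 52.9 [239, 228, 223] | 183 58.2 [243, 229, 227] | 184 63.6 [247, 238, 235] | 185 68.9 [217, 210, 198] | 186 74.1 [32, 92, 47] | 187 79.3 [49, 169, 77] | 188 84.5 [55, 167, 81] | 189 89.7 [55, 164, 79] | 190 94.8 [58, 168, 83] | 191 99.8 [57, 169, 82] | 192 104.8 [53, 151, 76] | 193 109.8 [54, 135, 71] | 194 114.8 [55, 70, 57] | 195 119.7 [56, 45, 54] |
```

View pics/v3.png

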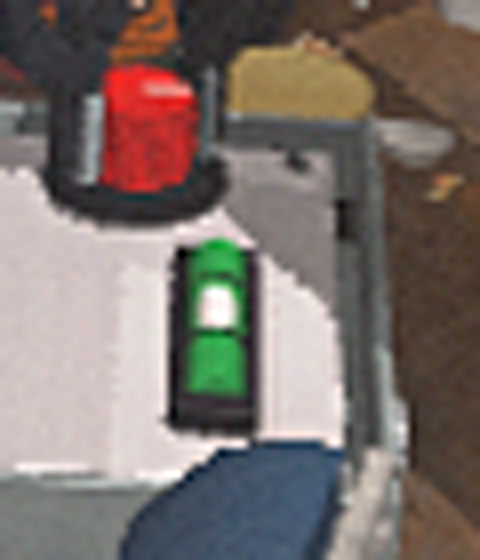

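The bubble lies between the lines, about 2 mm toward the left one (gap 7 mm above, 3 mm below). A small trim of 0.06 rad should centre it.

```bash
python3 -m inch '[[1,[0,0,-0.3],0.03],[1,[0,0,-0.5],0.06],[1,[0,0,-0.5],0.06],[1,[0,0,-0.5],0.06],[1,[0,0,-0.5],0.06],[1,[0,0,-0.5],0.06],[1,[0,0,-0.5],0.06],[1,[0,0,-0.5],0.06],[1,[0,0,-0.5],0.06],[1,[0,0,-0.5],0.06]]'
python3 -m inch '[[1,[0,0,0],0],[1,[0,0,0],0],[1,[0,0,0],0],[1,[0,0,0],0],[1,[0,0,0],0]]'
python3 vial.py v4.png
python3 - <<'E'
from h import *
grab('side','s4.png')
E
```

```text
time: 16.35
eef_pos: [517.3, -254.8, 219.3]
ee_rot: [0.903, -0.429, 0.001, 0.0]
force: [-2.3, 6.1, 15.7]
gripper_width: 38.4
gripper_force: 51.8
time: 16.77
eef_pos: [517.3, -254.8, 219.2]
ee_rot: [0.903, -0.429, 0.001, 0.0]
force: [-1.1, 5.4, 14.7]
gripper_width: 39.1
gripper_force: 51.8
green 313 320 175 193
171 -9.2 [161, 151, 150] | 172 -3.3 [223, 209, 207] | 173 2.5 [222, 205, 205] | 174 8.3 [195, 189, 182] | 175 14.0 [49, 168, 76] | 176 19.7 [46, 156, 72] | 177 25.3 [51, 161, 75] | 178 30.9 [53, 160, 78] | 179 36.5 [47, 87, 55] | 180 42.0 [101, 175, 107] | 181 47.4 [235, 234, 229] | 182 52.9 [243, 229, 227] | 183 58.2 [244, 231, 228] | 184 63.6 [249, 244, 243] | 185 68.9 [104, 166, 113] | 186 74.1 [44, 97, 55] | 187 79.3 [53, 170, 80] | 188 84.5 [57, 168, 81] | 189 89.7 [54, 165, 79] | 190 94.8 [56, 166, 81] | 191 99.8 [57, 168, 82] | 192 104.8 [53, 150, 75] | 193 109.8 [53, 136, 70] | 194 114.8 [52, 69, 56] | 195 119.7 [57, 47, 54] |
```

View pics/s4.png

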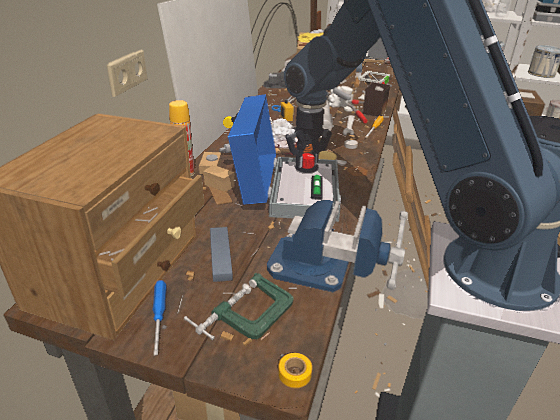

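The bubble is now symmetric between the lines. The hood at (255,150) is open, the bystanders are where they were, and the push is about 15 N. Handing in.

```bash
python3 -c "
from plant import arm;print(arm.hand_in())"
```

```text
the job is handed in; nothing more can be done
None
```

I handed the job in with the hood open on its stop, the shelf pressed home by the gripped knob at about 15 N, the bubble centred between the lines, and the bystanders not visibly moved; hand-in returned no verdict.

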